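Turn a back-to-front needle punch round in its rack

TASK

The purple-handled needle punch was put away back to front: its yellow needle head sticks out of the rack. Pull it out, press its steel shank fully down into the spring clip and let go, so that you can take it again by the handle; then slide it head first into its empty compartment until it is fully home against the back wall, handle sticking out like the two others, and let go. Leave everything else where it is.

Things in the scene. Friction and masses are not known exactly. Their poses are not given: they have to be found in the camera images.
- punch_center (a point): Middle (half-way along and up) of the purple-handled needle punch: rigid, 180 mm long, 26 mm high, about 120 g. x axis: along it, towards the needle head. Along x: purple handle -90 to 0 mm (28 mm wide), round steel shank to +44, head to +90 mm. Starts lying in one of the rack's compartments, handle end at the back wall, the head's end 60 mm out of the mouth.
- punch_shank (a point): Point on the axis of the purple punch's bare steel shank (14 mm in diameter, 44 mm long), +22 mm along x from its middle: the part that goes into the clip. Axes as punch_center.
- punch_head (a point): Middle of the purple punch's head (yellow, then a clear needle guard; 46 mm long, 30 mm wide), +67 mm along x from its middle. The sides of head and handle are flat and upright as it lies. Axes as punch_center.
- rack: Fixed plywood rack, 258 mm wide, clear roof, three compartments open towards the robot. Origin: on the table under the middle of the front edge; x points into the compartments, y left, z up. Compartments: centres at y = -80, 0, +80 mm, 62 mm wide, 120 mm deep, floor 20 mm above the table, roof from 64 to 68 mm. A punch in it has its axis 33 mm above the table.
- rack_back (a point): Middle of the rack's back wall (inner face), 120 mm behind the mouths, 33 mm above the table. Axes as the rack's. A punch fully home has its end at this wall, its middle 90 mm before it, and sticks out by 60 mm.
- clip_seat (a point): Where the shank's axis lies when pressed fully into the spring clip, 52 mm above the table. The channel, 28 mm long, opens upwards and runs along this point's y (either way round serves); z up. Blue base plate 80 x 60 x 10 mm, fixed; two sprung jaws with red lips that flare to 40 mm wide at 74 mm height, snap over the shank at 5 to 12 N, free it at a like pull and hold the punch level.
- punch_green_center (a point): Middle of the green-handled punch, same shape and size, lying the right way round (head in, handle out 60 mm) in another compartment. Leave it there.
- punch_orange_center (a point): Middle of the orange-handled punch, same shape and size, lying the right way round in another compartment. Leave it there.
- spool_teal_center (a point): Middle of a teal thread spool, 60 mm across, 78 mm high, standing on the table. Bystander; it stands on the other side from the clip.
- spool_pink_center (a point): Middle of a pink thread spool, 56 mm across, 70 mm high, standing left of the rack. Bystander.
- spool_gold_center (a point): Middle of a yellow thread spool, 56 mm across, 70 mm high, standing right of the rack. Bystander.
- tin_center (a point): Middle of a flat red tin, 90 mm across, 35 mm high, at the left. Bystander.
- tapecase_center (a point): Middle of a round yellow tape-measure case, 64 mm across, 18 mm high, at the right. Bystander.
Not all that is in view belongs to the job. Of the things that look like the part that bears punch_center, the smaller one is meant.

How it is judged:
By the outcome, as a careful person would: the job done as asked, in the order asked, and still so for the second after the job is handed in, with the robot touching nothing.
It also fails if it takes over 64 s, if anything falls off the work surface, if the arm or the gripper's body presses on something with over 40 N, if the wrist force passes 120 N, or if a joint passes its speed limit or range.

ROBOT

A 6-joint arm with a two-finger parallel gripper is mounted at the origin on the work surface. World frame = base frame: x ahead of the robot, y to its left, z up, the work surface at z = 0. Lengths are in m, angles in degrees, forces in N, time in s.
With the tool pointing down it reaches from about 0.3 to 0.75 m from the base axis. Payload 8.5 kg.
Tool frame: the origin (TCP) lies between the finger pads; the fingertips stand 17 mm ahead of it and the grasp point (between the pads) lies 2 mm behind it; z points along the fingers, y is the direction in which the jaws open and shut (so a half turn about z gives the same grasp; the last joint's range is limited). The gripper opens to 85 mm and grips with 20 to 120 N. Pads are 22 mm wide; open, the fingers measure 114 mm over their backs; the gripper's body (76 mm by 85 mm) begins 54 mm behind the grasp point. The pads swing forward as they close: fully open they stand 13 mm farther back than shut.
Start: joints at [55.101, 21.807, 74.336, -0, 83.858, -12.336], TCP at [0.211, 0.508, 0.248] pointing down, gripper open.
Joint ranges: [-178.18, 178.18], [-50.72, 133.34], [12.68, 142.11], [-81.47, 261.47], [9.98, 163.14], [-165.26, 165.26]. Speed limits (degrees/s): [136.94, 136.94, 180, 180, 180, 180].

INTERFACE

Orientations are given as a 3x3 rotation matrix whose columns are the frame's x, y, z axes.
In Python, from rig import readout, eyes, env gives the robot as it stands.
- The arm moves only by the tool arm_command, never from a script. Its argument "rows" is text: rows parted by semicolons, each of 7 numbers parted by spaces: the closure, from 0 (fully open) to 1 (shut), then the shift along the tool's x, y, z in mm, then the turn, a rotation vector about the tool's x, y, z in degrees. In form: grip dx dy dz rx ry rz; .... A call has 1 to 5 rows; each row shifts and turns the commanded pose from where the row before left it, along the tool's axes as they then stand; what a row does not reach is not made up. A row lasts 1/12 s, in which the tool goes at most 41.7 mm and 7.16 degrees, less where a joint would pass 70% of its speed; a pose out of reach is approached as far as the arm can. A call with a gripper value outside its range is refused whole. The fingers move at their own pace and stop on an object; "squeeze" is the grip in N (left out, the last holds). Time passes only in rows, so rows that do not move let the fingers close. It gives the time, the measured TCP pose, the force and the opening at its end, in the units of the state.
- readout.observe(): the state, without advancing time (a new reading comes with each control period).
- eyes.get_image(name): name is "scene" or "top"; returns the picture (480x640x3 uint8, red, green, blue); there is no depth.
- eyes.camera_model(name): a dict with "mtx" (3x3 intrinsics, pixels), "view" (4x4, takes a point from world to camera coordinates). Camera axes: x right, y up, looking along -z (the intrinsics and any distortion apply to the point x, -y, -z); pixel columns grow to the right and rows downward; lengths in m; the calibration is good to about 2 mm. A picture is of the moment at which its call begins. camera_model takes no time and is no camera call.
- env.close_job(): hands the job in, once; it reports no verdict.
The state is a dict: "time_s": time; "q": joint angles; "qvel": joint speeds; "joint_efforts": joint torques, N m; "position": TCP position; "tool_rot": TCP orientation; "ft_force": force on the tool from outside, world axes, zero at the start; "wrist_torque": the same for the moment, N m; "grip_width": finger opening in m.
Only numpy, scipy, OpenCV 4.12 (cv2) and the standard library are available. Lean on these libraries where they do the work, as an engineer would, in place of code of your own. Each camera call takes 0.05 s, during which the arm holds its last target. There are 200 camera calls.

## Working session

There is one attempt and no reset: what is moved stays moved. The work goes in short steps, Python scripts to look and compute and a tool call to move; the robot and the scene stay as the last step left them, time stands still between calls to the robot, and variables do not carry over. Pictures are saved under pics/ and viewed, about 8 in all and at most 12, crops included, and the job is handed in when it is done.

Besides the shell and the picture viewer there is one more tool, called after "Call:" as name(argument=value, ...), one argument or row to a line, values as JSON. arm_command: Moves the arm, as the interface text tells. Its arguments: {"type":"object","properties":{"rows":{"type":"string"},"squeeze":{"type":"number"}},"required":["rows"]}

```bash
mkdir -p pics; ls; python3 - <<'E'
from rig import readout, eyes, env
import cv2,numpy as np
s=readout.observe();print(s)
for n in("scene","top"):
    im=eyes.get_image(n);cv2.imwrite(f"pics/{n}0.png",im[:,:,::-1]);m=eyes.camera_model(n);print(n,m)
E
```

```text
pics
{'time_s': 0.0, 'q': array([ 5.50992971e+01,  2.18389508e+01,  7.43854808e+01, -1.27270825e-03,
        8.38576578e+01, -1.23352090e+01]), 'qvel': array([-0.0758692 , -0.09957247, -0.00733796,  0.10062811, -0.03153012,
        0.0302955 ]), 'joint_efforts': array([-2.49844588e-04, -4.48456800e+01, -2.31275350e+01, -1.17545537e-04,
        4.75060995e-03, -4.65498181e-05]), 'position': array([0.21089677, 0.50765984, 0.24772659]), 'tool_rot': array([[-9.23442293e-01,  3.83736483e-01, -8.01631734e-04],
       [ 3.83737215e-01,  9.23441573e-01, -1.18768246e-03],
       [ 2.84502978e-04, -1.40437215e-03, -9.99998973e-01]]), 'ft_force': array([-0.38472435,  0.43209073,  0.66724746]), 'wrist_torque': array([0.00848547, 0.00597041, 0.00133345]), 'grip_width': 0.08544141557987246}
scene {'mtx': array([[515.46803223,   0.        , 323.74563632],
       [  0.        , 515.46803223, 234.81919516],
       [  0.        ,   0.        ,   1.        ]]), 'view': array([[ 0.1742064 ,  0.98466555, -0.00926705, -0.0925463 ],
       [-0.72109697,  0.13397346,  0.67975751,  0.30494261],
       [ 0.67057535, -0.11173567,  0.73337838, -1.61294118],
       [ 0.        ,  0.        ,  0.        ,  1.        ]])}
top {'mtx': array([[608.53830269,   0.        , 317.10923282],
       [  0.        , 608.53830269, 234.16706951],
       [  0.        ,   0.        ,   1.        ]]), 'view': array([[-0.00708454, -0.99992134, -0.0103496 ,  0.01127826],
       [ 0.98585399, -0.00871732,  0.16737959, -0.48386704],
       [-0.16745665, -0.00901738,  0.9858382 , -1.24186898],
       [ 0.        ,  0.        ,  0.        ,  1.        ]])}
```

View pics/scene0.png

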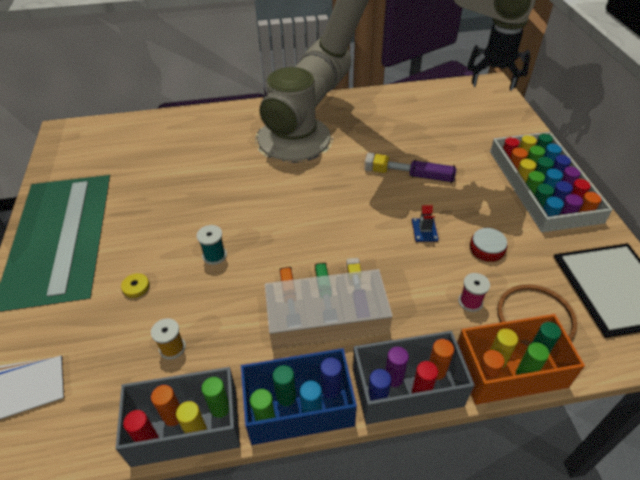

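View pics/top0.png

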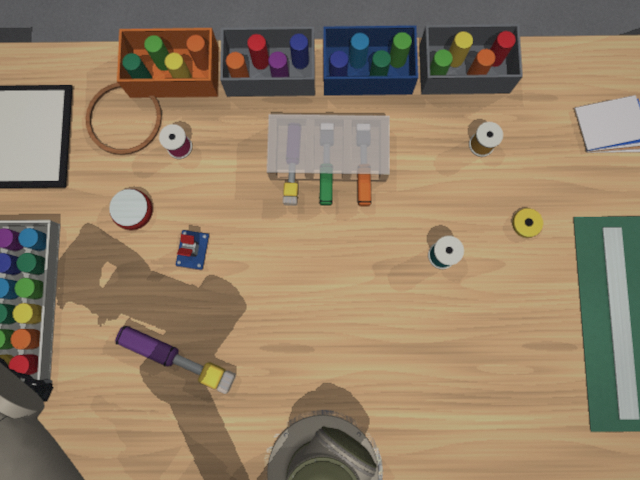

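The top view shows the rack at about (268–389, 115–180). The meant purple punch is in its left compartment with the yellow head at (291,192). Green is in the middle and orange on the right. The clip is at (192,250), and the large purple punch lying on the table at (175,358) is the decoy. Next I'll measure these and crop in closer.

```bash
cat > h.py <<'E'
from rig import readout, eyes, env
import cv2,numpy as np
def ray(n,uv):
    m=eyes.camera_model(n);K,V=m["mtx"],m["view"]
    d=np.linalg.inv(K)@np.array([uv[0],uv[1],1.]);d=np.array([d[0],-d[1],-d[2]])
    R=V[:3,:3];return -R.T@V[:3,3],R.T@d
def plane(n,uv,z):
    c,d=ray(n,uv);return c+d*(z-c[2])/d[2]
def proj(n,p):
    m=eyes.camera_model(n);q=m["view"][:3,:3]@p+m["view"][:3,3];q=m["mtx"]@np.array([q[0],-q[1],-q[2]]);return q[:2]/q[2]
def blobs(im,lo,hi,roi,amin=15):
    x0,y0,x1,y1=roi;h=cv2.cvtColor(im[y0:y1,x0:x1],cv2.COLOR_RGB2HSV);m=cv2.inRange(h,lo,hi)
    cs,_=cv2.findContours(m,cv2.RETR_EXTERNAL,cv2.CHAIN_APPROX_NONE);o=[]
    for c in cs:
        if cv2.contourArea(c)>=amin:
            (a,b),wh,an=cv2.minAreaRect(c);o.append((a+x0,b+y0,wh,an,cv2.boundingRect(c)[0]+x0,cv2.boundingRect(c)[1]+y0,cv2.boundingRect(c)[2:]))
    return o
E
python3 - <<'E'
from h import *
t=cv2.imread("pics/top0.png")[:,:,::-1].copy();s=cv2.imread("pics/scene0.png")[:,:,::-1].copy()
a=cv2.resize(t[105:215,255:400],None,fx=4,fy=4,interpolation=cv2.INTER_CUBIC)[:, :560]
b=cv2.resize(t[222:277,165:220],None,fx=4*1.6,fy=6.4,interpolation=cv2.INTER_CUBIC)
c=cv2.resize(s[195:255,400:450],(240,240*60//50),interpolation=cv2.INTER_CUBIC)
W=np.zeros((600,800,3),np.uint8)
W[:a.shape[0],:min(a.shape[1],440)]=a[:,:440]
W[:b.shape[0],445:445+b.shape[1]]=b[:,:355]
W[356:600,445:685]=c[:244]
cv2.imwrite("pics/crop1.png",W[:,:,::-1])
print("yellow",blobs(t,(22,120,90),(35,255,255),(270,165,310,215)))
print("green",blobs(t,(45,120,40),(85,255,255),(310,165,345,215)))
print("orange",blobs(t,(3,150,90),(15,255,255),(350,165,385,215)))
print("blue",blobs(t,(100,120,40),(125,255,255),(165,222,220,277)))
print("red",blobs(t,(0,120,60),(8,255,255),(165,222,220,277),5))
E
```

```text
yellow [(290.5, 188.5, (13.0, 13.0), 90.0, 284, 182, (14, 14))]
green [(325.5, 203.0, (2.0, 11.0), 90.0, 320, 202, (12, 3)), (325.5, 187.0, (26.0, 11.0), 90.0, 320, 174, (12, 27))]
orange [(364.0, 189.5, (31.0, 12.0), 90.0, 358, 174, (13, 32))]
blue [(192.0213966369629, 249.38872909545898, (26.325326919555664, 36.33423614501953), 10.885526657104492, 176, 231, (33, 38))]
red [(184.1599998474121, 251.1200008392334, (13.77418041229248, 6.260991096496582), 10.304845809936523, 177, 248, (15, 8)), (186.93243217468262, 238.90540504455566, (13.31631851196289, 7.726752281188965), 9.462322235107422, 181, 234, (13, 10))]
```

View pics/crop1.png

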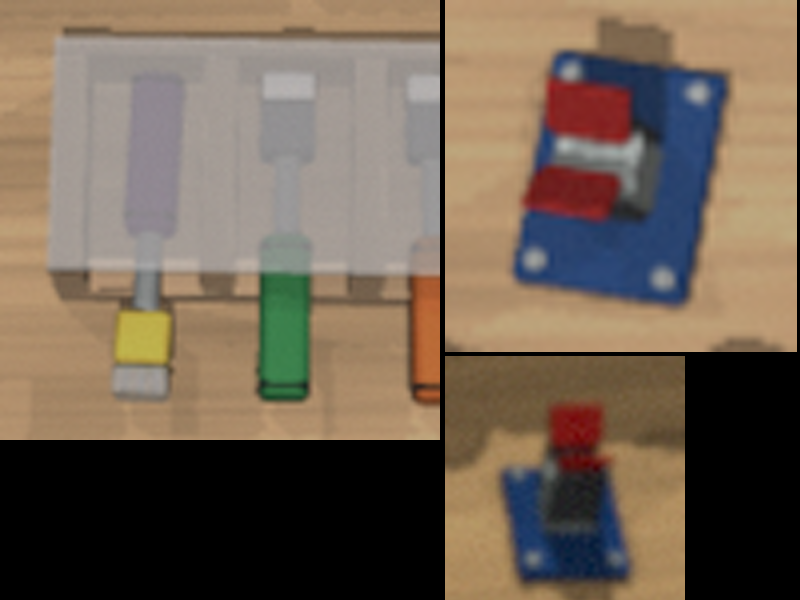

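```bash
python3 - <<'E'
from h import *
t=cv2.imread("pics/top0.png")[:,:,::-1].copy();s=cv2.imread("pics/scene0.png")[:,:,::-1].copy()
P=lambda uv,z:np.round(plane("top",uv,z)*1000,1)
print("yellow topface",P((291,189),.046)); 
# clear end of head, crop (140,398)/4 ; shank pt (148,240)/4
f=lambda u,v:(255+u/4,105+v/4)
print("head tip ctr",P(f(140,385),.046),"yellow start",P(f(146,308),.046),"purple handle end",P(f(158,75),.046),"handle front",P(f(150,235),.046))
print("green end",P(f(285,385),.046),"green head back",P(f(289,73),.046))
g=cv2.cvtColor(t,cv2.COLOR_RGB2GRAY).astype(float)
print("roof corners",P(f(48,270),.068),P(f(55,38),.068))
sat=cv2.cvtColor(t,cv2.COLOR_RGB2HSV)[:,:,1].astype(float)
for r in (130,150,165):
    d=np.diff(sat[r]); print(r,"L",255+np.argmin(d[255:285]),"R",370+np.argmax(d[370:410]))
for c in (275,308,345,381):
    d=np.diff(sat[:,c]);print(c,"front",160+np.argmax(d[160:195]),"back",105+np.argmin(d[105:130]))
# clip base corners
fb=lambda u,v:(165+(u-445)/6.4,222+v/6.4)
cs=[P(fb(*c),.01) for c in((556,50),(728,72),(688,305),(514,280))];print("base",cs,np.mean(cs,0))
lips=[fb(588,110),fb(573,193)];print("lips",[P(l,.074) for l in lips])
print("lip dir",P(fb(632,140),.074)-P(fb(548,135),.074), P(fb(610,218),.074)-P(fb(525,203),.074))
for n,uv,z in(("tin",(130,208),.035),("teal",(449,251),.078)):print(n,P(uv,z))
print("scene yellow",blobs(s,(22,120,90),(35,255,255),(340,250,370,285)), proj("scene",plane("top",(291,189),.046)))
E
```

```text
yellow topface [581.   62.2  46. ]
head tip ctr [554.3  64.3  46. ] yellow start [596.3  61.2  46. ] purple handle end [726.2  54.7  46. ] handle front [636.5  59.   46. ]
green end [553.6 -12.5  46. ] green head back [726.5 -16.3  46. ]
roof corners [611.6 111.5  68. ] [739.5 108.6  68. ]
130 L 267 R 389
150 L 266 R 389
165 L 266 R 389
275 front 172 back 113
308 front 172 back 113
345 front 173 back 114
381 front 174 back 114
base [array([501.3, 299.7,  10. ]), array([493.3, 241.2,  10. ]), array([414.2, 252.8,  10. ]), array([423.1, 311.4,  10. ])] [457.975 276.275  10.   ]
lips [array([470.2, 273.8,  74. ]), array([443.4, 277.8,  74. ])]
lip dir [ -1.9 -27.    0. ] [ -5.1 -27.4   0. ]
tin [545.3 407.5  35. ]
teal [ 440.6 -260.6   78. ]
scene yellow [(353.56707191467285, 267.60365867614746, (8.171934127807617, 13.141352653503418), 83.6598129272461, 347, 263, (14, 10))] [353.69140342 266.87429256]
```

The punch head centre is near (574, 63) mm with the head yaw at about 177°. The mouth is at x≈612, and the rack yaw is about -1.1°. The clip is at (457, 276) with its channel yaw at about 82°. I'll move above the head now.

Call:
arm_command(
  rows="0.35 0 0 0 0 0 -6.5; 0.35 0 0 0 0 0 -6.5; 0.35 0 0 0 0 0 -6.4; 0.35 -15 -16 5 0 0 0; 0.35 -20 -22 7 0 0 0",
  squeeze=80,
)

```text
time_s: 0.52
position: [0.2433, 0.4685, 0.2361]
tool_rot: [[-0.999, 0.052, 0.0], [0.052, 0.999, 0.001], [-0.0, 0.001, -1.0]]
ft_force: [0.7, 0.2, -0.9]
grip_width: 0.0554
```

Call:
arm_command(
  rows="0.35 -26 -28 9 0 0 0; 0.35 -26 -28 9 0 0 0; 0.35 -26 -28 9 0 0 0; 0.35 -26 -28 9 0 0 0; 0.35 -26 -28 9 0 0 0",
)

```text
time_s: 0.93
position: [0.3666, 0.3195, 0.1908]
tool_rot: [[-0.998, 0.055, -0.0], [0.055, 0.998, -0.0], [0.0, -0.0, -1.0]]
ft_force: [0.4, 0.2, -0.1]
grip_width: 0.0554
```

Call:
arm_command(
  rows="0.35 -26 -28 9 0 0 0; 0.35 -26 -28 9 0 0 0; 0.35 -26 -28 9 0 0 0; 0.35 -26 -28 9 0 0 0; 0.35 -26 -28 9 0 0 0",
)

```text
time_s: 1.35
position: [0.4888, 0.1724, 0.1457]
tool_rot: [[-0.998, 0.055, -0.0], [0.055, 0.998, -0.0], [0.0, -0.0, -1.0]]
ft_force: [0.2, 0.2, 0.2]
grip_width: 0.0556
```

Call:
arm_command(
  rows="0.35 -26 -28 9 0 0 0; 0.35 -26 -28 9 0 0 0; 0.35 -26 -28 9 0 0 0; 0.35 -18 -20 9 0 0 0; 0.35 -4 -4 0 0 0 0",
)

```text
time_s: 1.77
position: [0.5835, 0.0571, 0.108]
tool_rot: [[-0.998, 0.059, -0.002], [0.059, 0.998, -0.0], [0.002, -0.001, -1.0]]
ft_force: [-0.8, -0.3, -0.3]
grip_width: 0.0554
```

Call:
arm_command(
  rows="0.35 0 0 0 0 0 0; 0.35 0 0 0 0 0 0",
)

```text
time_s: 1.93
position: [0.5814, 0.0612, 0.1102]
tool_rot: [[-0.998, 0.055, -0.001], [0.055, 0.998, 0.0], [0.001, 0.0, -1.0]]
ft_force: [-0.5, 0.4, 0.1]
grip_width: 0.0553
```

Call:
arm_command(
  rows="0.35 0 1.5 16 0 0 0; 0.35 0 0 20 0 0 0; 0.35 0 0 20 0 0 0; 0.35 0 0 15 0 0 0; 0.35 0 0 6 0 0 0",
)

```text
time_s: 2.35
position: [0.5803, 0.0638, 0.032]
tool_rot: [[-0.999, 0.053, -0.003], [0.053, 0.999, 0.0], [0.003, 0.0, -1.0]]
ft_force: [0.6, 0.2, -0.3]
grip_width: 0.0555
```

Call:
arm_command(
  rows="0.35 0 0 0 0 0 0; 0.8 0 0 0 0 0 0; 0.8 0 0 0 0 0 0; 0.8 0 0 0 0 0 0; 0.8 0 0 0 0 0 0",
)

```text
time_s: 2.77
position: [0.5824, 0.0626, 0.0346]
tool_rot: [[-0.998, 0.055, 0.002], [0.055, 0.998, 0.0], [-0.002, 0.0, -1.0]]
ft_force: [-2.0, 2.7, 6.2]
grip_width: 0.0286
```

Call:
arm_command(
  rows="0.8 0 0 0 0 0 0; 0.8 0 0 0 0 0 0",
)

```text
time_s: 2.93
position: [0.5824, 0.0626, 0.0345]
tool_rot: [[-0.998, 0.055, 0.002], [0.055, 0.998, 0.0], [-0.002, 0.0, -1.0]]
ft_force: [-2.6, 3.1, 7.1]
grip_width: 0.0286
```

```bash
python3 - <<'E'
from h import *
a=eyes.get_image("top");b=eyes.get_image("scene")
W=np.hstack([cv2.resize(a[100:230,230:400],(400,306),interpolation=2),cv2.resize(b[190:330,230:410],(394,306),interpolation=2)])
cv2.imwrite("pics/grasp.png",W[:,:,::-1]);s=readout.observe();print(s["position"],s["grip_width"],s["ft_force"])
E
```

```text
[0.58238045 0.06257672 0.03453075] 0.028757602848305027 [-2.46842817  3.11341502  6.19680372]
```

View pics/grasp.png

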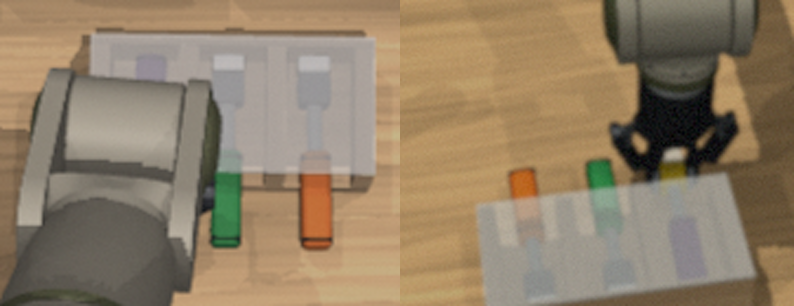

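The head is held between the pads (28.6 mm) and the neighbouring punches are untouched. I'll lift it slightly, then pull it out.

Call:
arm_command(
  rows="0.8 0 0 -3 0 0 0; 0.8 0 0 -2 0 0 0; 0.8 5 0 0 0 0 0; 0.8 10 0 0 0 0 0; 0.8 14 0 0 0 0 0",
)

```text
time_s: 3.45
position: [0.5528, 0.0636, 0.0382]
tool_rot: [[-0.998, 0.055, 0.0], [0.055, 0.998, -0.0], [-0.0, -0.0, -1.0]]
ft_force: [-0.5, 0.6, -2.1]
grip_width: 0.0285
```

Call:
arm_command(
  rows="0.8 16 0 0 0 0 0; 0.8 18 0 0 0 0 0; 0.8 18 0 0 0 0 0; 0.8 18 0 0 0 0 0; 0.8 16 0 0 0 0 0",
)

```text
time_s: 3.87
position: [0.4655, 0.0686, 0.0383]
tool_rot: [[-0.998, 0.055, -0.001], [0.055, 0.998, -0.0], [0.001, -0.0, -1.0]]
ft_force: [0.4, 0.3, -1.2]
grip_width: 0.0288
```

Call:
arm_command(
  rows="0.8 14 0 0 0 0 0; 0.8 10 0 0 0 0 0; 0.8 5 0 0 0 0 0; 0.8 0 0 0 0 0 0; 0.8 0 0 0 0 0 0",
)

```text
time_s: 4.28
position: [0.4386, 0.0701, 0.0384]
tool_rot: [[-0.998, 0.055, 0.001], [0.055, 0.998, -0.0], [-0.001, -0.0, -1.0]]
ft_force: [-0.1, 0.2, -1.2]
grip_width: 0.0288
```

Call:
arm_command(
  rows="0.8 0 0 -12 0 0 0; 0.8 0 0 -20 0 0 0; 0.8 0 0 -24 0 0 0; 0.8 0 0 -20 0 0 4; 0.8 0 0 -8 0 0 6",
)

```text
time_s: 4.7
position: [0.4398, 0.07, 0.1248]
tool_rot: [[-0.973, 0.231, 0.004], [0.231, 0.973, -0.001], [-0.004, 0.001, -1.0]]
ft_force: [-0.5, -0.3, -0.1]
grip_width: 0.0286
```

Call:
arm_command(
  rows="0.8 0 0 0 0 0 6.5; 0.8 0 0 0 0 0 6.5; 0.8 0 0 0 0 0 6.5; 0.8 0 0 0 0 0 6.5; 0.8 0 0 0 0 0 6.5",
)

```text
time_s: 5.12
position: [0.439, 0.0701, 0.1224]
tool_rot: [[-0.695, 0.719, 0.001], [0.719, 0.695, -0.0], [-0.001, 0.0, -1.0]]
ft_force: [0.0, 0.2, -1.2]
grip_width: 0.0286
```

Call:
arm_command(
  rows="0.8 0 0 0 0 0 6.5; 0.8 0 0 0 0 0 6.5; 0.8 0 0 0 0 0 6.5; 0.8 0 0 0 0 0 6.5; 0.8 0 0 0 0 0 6.5",
)

```text
time_s: 5.53
position: [0.439, 0.07, 0.1224]
tool_rot: [[-0.199, 0.98, 0.001], [0.98, 0.199, -0.0], [-0.0, 0.001, -1.0]]
ft_force: [0.3, -0.4, -0.7]
grip_width: 0.029
```

Call:
arm_command(
  rows="0.8 0 0 0 0 0 6.5; 0.8 0 0 0 0 0 6.5; 0.8 0 0 0 0 0 5; 0.8 0 0 0 0 0 2; 0.8 12 -1 0 0 0 0",
)

```text
time_s: 5.95
position: [0.4399, 0.0812, 0.1224]
tool_rot: [[0.146, 0.989, 0.001], [0.989, -0.146, -0.0], [-0.0, 0.001, -1.0]]
ft_force: [-0.5, -0.0, -0.7]
grip_width: 0.029
```

Call:
arm_command(
  rows="0.8 24 -1 0 0 0 0; 0.8 32 -2 0 0 0 0; 0.8 32 -2 0 0 0 0; 0.8 32 -1 0 0 0 0; 0.8 32 -1 0 0 0 0",
)

```text
time_s: 6.37
position: [0.4542, 0.2354, 0.1224]
tool_rot: [[0.142, 0.99, 0.001], [0.99, -0.142, 0.0], [0.0, 0.001, -1.0]]
ft_force: [0.1, -0.6, -1.0]
grip_width: 0.0288
```

Call:
arm_command(
  rows="0.8 32 -1 0 0 0 0; 0.8 26 -1 0 0 0 0; 0.8 16 -1 0 0 0 0; 0.8 6 0 0 0 0 0; 0.8 0 0 0 0 0 0",
)

```text
time_s: 6.78
position: [0.4623, 0.3142, 0.1221]
tool_rot: [[0.141, 0.99, 0.0], [0.99, -0.141, 0.0], [0.0, 0.0, -1.0]]
ft_force: [-0.0, -0.7, -0.5]
grip_width: 0.0284
```

```bash
python3 - <<'E'
from h import *
a=eyes.get_image("top");b=eyes.get_image("scene")
cv2.imwrite("pics/t1.png",a[:,:,::-1]);cv2.imwrite("pics/s1.png",b[:,:,::-1])
W=np.hstack([cv2.resize(a[190:290,130:260],(400,308),interpolation=2),cv2.resize(b[140:260,350:500],(385,308),interpolation=2)])
cv2.imwrite("pics/clip1.png",W[:,:,::-1]);s=readout.observe();print(s["position"],s["tool_rot"],s["grip_width"],s["ft_force"])
E
```

```text
[0.46213777 0.3125749  0.12215788] [[ 1.42320831e-01  9.89820548e-01 -2.54252050e-04]
 [ 9.89820484e-01 -1.42320925e-01 -4.04873925e-04]
 [-4.36937917e-04 -1.94041894e-04 -9.99999886e-01]] 0.02867720256126098 [ 0.27416495 -0.03910135 -1.09587661]
```

View pics/clip1.png

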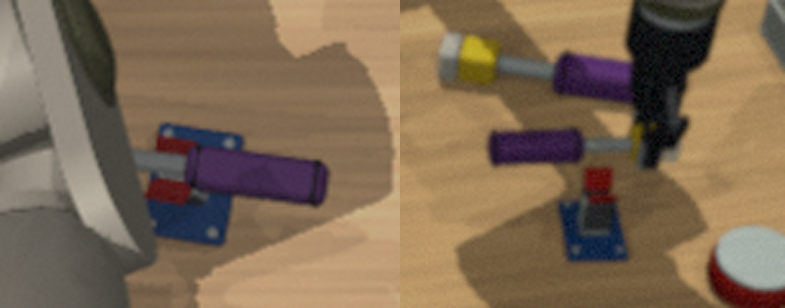

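```bash
python3 - <<'E'
from h import *
a=cv2.imread("pics/t1.png")[:,:,::-1].copy();b=cv2.imread("pics/s1.png")[:,:,::-1].copy()
for n,im,roi in(("top",a,(170,225,260,275)),("scene",b,(380,180,425,210))):
    o=max(blobs(im,(125,60,25),(160,255,255),roi),key=lambda o:o[2][0]*o[2][1]);print(n,o)
    if n=="top":
        bx=cv2.boxPoints(((o[0],o[1]),o[2],o[3]));print(bx)
def tri(u1,u2):
    c1,d1=ray("top",u1);c2,d2=ray("scene",u2)
    s=np.linalg.lstsq(np.c_[d1,-d2],c2-c1,rcond=None)[0];return c1+d1*s[0],c2+d2*s[1]
print("handle front",tri((191.9,243.3),(420.5,196.5)))
print("handle rear",tri((235.6,249.5),(386,197.5)))
p=plane("top",(191.9,243.3),.127);q=plane("top",(235.6,249.5),.127);print(p,q,np.degrees(np.arctan2(*(p-q)[:2])))
E
```

```text
top (212.7540168762207, 246.29854202270508, (45.50577163696289, 14.251598358154297), 6.581944942474365, 190, 238, (46, 18))
[[189.3343  250.76933]
 [190.96788 236.61168]
 [236.17372 241.82774]
 [234.54015 255.9854 ]]
scene (403.0, 196.5, (11.0, 36.0), 90.0, 385, 191, (37, 12))
handle front (array([0.45435861, 0.25410533, 0.12017424]), array([0.45410609, 0.25282398, 0.11985558]))
handle rear (array([0.44140544, 0.16764767, 0.11909711]), array([0.44182315, 0.17001933, 0.11950121]))
[0.45329194 0.25261808 0.127     ] [0.44025786 0.16650325 0.127     ] 8.60678889272368
```

The handle front triangulates to (454, 253.5, 120), which puts the shank middle at (457.4, 275.3), right over the clip. The punch is level, so I'll press it down.

Call:
arm_command(
  rows="0.8 0 0 8 0 0 0; 0.8 0.5 0 10 0 0 0; 0.8 0 0 10 0 0 0; 0.8 0 0 6 0 0 0; 0.8 0 0 4 0 0 0",
  squeeze=110,
)

```text
time_s: 7.3
position: [0.4617, 0.3133, 0.0829]
tool_rot: [[0.142, 0.99, -0.002], [0.99, -0.142, -0.001], [-0.001, -0.002, -1.0]]
ft_force: [0.2, 0.7, -1.5]
grip_width: 0.0278
```

Call:
arm_command(
  rows="0.8 0 0 4 0 0 0; 0.8 0 0 4 0 0 0; 0.8 0 0 4 0 0 0; 0.8 0 0 4 0 0 0; 0.8 0 0 4 0 0 0",
)

```text
time_s: 7.72
position: [0.4635, 0.314, 0.0651]
tool_rot: [[0.142, 0.99, 0.004], [0.99, -0.142, 0.001], [0.001, 0.004, -1.0]]
ft_force: [3.0, -0.6, 8.5]
grip_width: 0.0287
```

Call:
arm_command(
  rows="0.8 0 0 3 0 0 0; 0.8 0 0 3 0 0 0; 0.8 0 0 2 0 0 0; 0.8 0 0 2 0 0 0; 0.8 0 0 0 0 0 0",
)

```text
time_s: 8.13
position: [0.4628, 0.3138, 0.0541]
tool_rot: [[0.142, 0.99, 0.002], [0.99, -0.142, 0.0], [0.001, 0.002, -1.0]]
ft_force: [6.9, 0.7, -3.2]
grip_width: 0.0282
```

Call:
arm_command(
  rows="0.8 0 0 1 0 0 0; 0.8 0 0 1 0 0 0; 0.8 0 0 0 0 0 0",
)

```text
time_s: 8.38
position: [0.4629, 0.3139, 0.0537]
tool_rot: [[0.142, 0.99, 0.003], [0.99, -0.142, 0.0], [0.001, 0.003, -1.0]]
ft_force: [2.0, -2.3, 12.3]
grip_width: 0.0283
```

```bash
python3 - <<'E'
from h import *
a=eyes.get_image("top");b=eyes.get_image("scene")
W=np.hstack([cv2.resize(a[190:290,130:260],(400,308),interpolation=2),cv2.resize(b[160:260,380:500],(370,308),interpolation=2)])
cv2.imwrite("pics/clip2.png",W[:,:,::-1]);s=readout.observe();print(s["position"],s["grip_width"],s["ft_force"],s["wrist_torque"])
E
```

```text
[0.46290284 0.31388468 0.05370538] 0.028604555842452577 [ 2.45290411 -0.70541363 13.07682502] [-0.63513398 -0.27033993  0.08064494]
```

View pics/clip2.png

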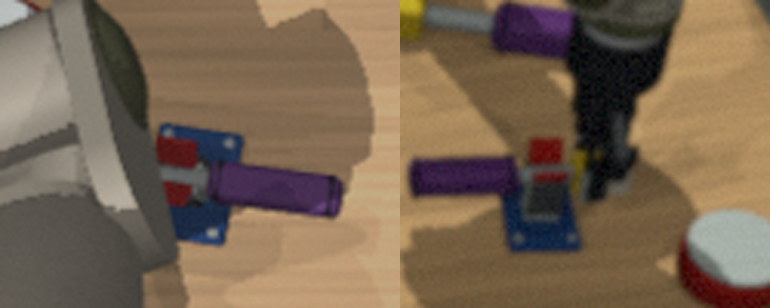

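The shank sits between the jaws, and the force rose from -3 to +13 N with no more travel, so it's bottomed at the 52 mm seat. I'll release it and go over to the handle.

Call:
arm_command(
  rows="0.8 0 0 -1.5 0 0 0; 0.5 0 0 0 0 0 0; 0.35 0 0 0 0 0 0; 0.35 0 0 0 0 0 0; 0.35 0 0 0 0 0 0",
)

```text
time_s: 8.9
position: [0.4615, 0.3137, 0.0534]
tool_rot: [[0.142, 0.99, -0.001], [0.99, -0.142, -0.0], [-0.001, -0.001, -1.0]]
ft_force: [-0.3, -0.3, -0.5]
grip_width: 0.0555
```

Call:
arm_command(
  rows="0.35 0 0 -8 0 0 0; 0.35 0 0 -14 0 0 0; 0.35 0 0 -18 0 0 0; 0.35 0 0 -14 0 0 0; 0.35 0 0 -5 0 0 0",
)

```text
time_s: 9.32
position: [0.4626, 0.3141, 0.1152]
tool_rot: [[0.142, 0.99, 0.003], [0.99, -0.142, 0.001], [0.002, 0.003, -1.0]]
ft_force: [0.2, 0.2, -0.0]
grip_width: 0.0554
```

Call:
arm_command(
  rows="0.35 -12 0 0 0 0 0; 0.35 -24 0 0 0 0 0; 0.35 -30 0 0 0 0 0; 0.35 -26 0 0 0 0 0; 0.35 -14 0 0 0 0 0",
)

```text
time_s: 9.73
position: [0.4455, 0.2061, 0.1119]
tool_rot: [[0.143, 0.99, -0.003], [0.99, -0.143, -0.001], [-0.001, -0.002, -1.0]]
ft_force: [0.9, 0.5, -0.8]
grip_width: 0.0554
```

Call:
arm_command(
  rows="0.35 -4 0 0 0 0 0; 0.35 0 0 0 0 0 0; 0.35 0 0 0 0 0 0",
)

```text
time_s: 9.98
position: [0.4464, 0.205, 0.1126]
tool_rot: [[0.142, 0.99, -0.0], [0.99, -0.142, 0.0], [0.0, -0.0, -1.0]]
ft_force: [0.0, -0.3, -1.0]
grip_width: 0.0553
```

```bash
python3 - <<'E'
from h import *
a=eyes.get_image("top");b=eyes.get_image("scene")
cv2.imwrite("pics/t2.png",a[:,:,::-1]);cv2.imwrite("pics/s2.png",b[:,:,::-1])
W=np.hstack([cv2.resize(a[190:290,130:260],(400,308),interpolation=2),cv2.resize(b[160:260,380:500],(370,308),interpolation=2)])
cv2.imwrite("pics/clip3.png",W[:,:,::-1]);s=readout.observe();print(s["position"],s["tool_rot"],s["grip_width"],s["ft_force"])
for n,im,roi in(("top",a,(130,225,260,275)),("scene",b,(380,200,430,235))):
    print(n,blobs(im,(125,60,25),(160,255,255),roi),blobs(im,(22,120,90),(35,255,255),roi if n=="top" else (415,180,480,240)))
E
```

```text
[0.44640841 0.205542   0.1126108 ] [[ 1.41202111e-01  9.89980773e-01 -1.82426383e-04]
 [ 9.89980785e-01 -1.41202090e-01  1.20164604e-04]
 [ 9.32016606e-05 -1.97566110e-04 -9.99999976e-01]] 0.05537023754595231 [ 0.23750094  0.31285836 -0.41625011]
top [(237.5, 254.0, (12.0, 5.0), 90.0, 235, 248, (6, 13))] []
scene [(400.5, 217.0, (12.0, 33.0), 90.0, 384, 211, (34, 13))] [(441.5, 216.5, (13.0, 11.0), 90.0, 436, 210, (12, 14))]
```

View pics/clip3.png

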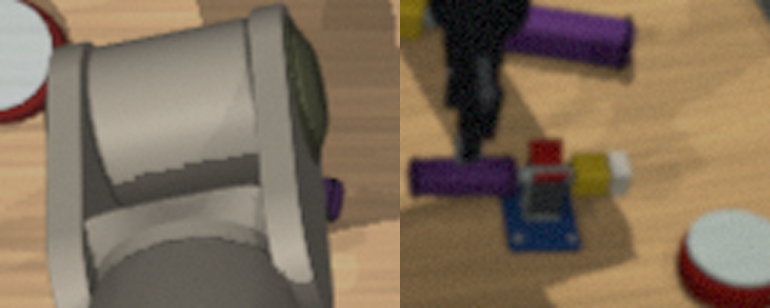

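The clip holds the punch level with its handle free and the gripper over it. I'll take the handle and pull up.

Call:
arm_command(
  rows="0.35 0 0 12 0 0 0; 0.35 0 0 18 0 0 0; 0.35 0 0 16 0 0 0; 0.35 0 0 10 0 0 0; 0.35 0 0 3.5 0 0 0",
)

```text
time_s: 10.5
position: [0.4457, 0.2055, 0.0518]
tool_rot: [[0.141, 0.99, -0.003], [0.99, -0.141, -0.0], [-0.001, -0.002, -1.0]]
ft_force: [-0.6, -0.2, 0.4]
grip_width: 0.0554
```

Call:
arm_command(
  rows="0.35 0 0 0 0 0 0; 0.8 0 0 0 0 0 0; 0.8 0 0 0 0 0 0; 0.8 0 0 0 0 0 0; 0.8 0 0 0 0 0 0",
  squeeze=110,
)

```text
time_s: 10.92
position: [0.4471, 0.2051, 0.0541]
tool_rot: [[0.142, 0.99, 0.002], [0.99, -0.142, 0.001], [0.001, 0.002, -1.0]]
ft_force: [0.9, 0.8, 2.9]
grip_width: 0.0262
```

Call:
arm_command(
  rows="0.8 0 0 0 0 0 0; 0.8 0 0 0 0 0 0; 0.8 0 0 -2 0 0 0; 0.8 0 0 -2 0 0 0; 0.8 0 0 -3 0 0 0",
)

```text
time_s: 11.33
position: [0.446, 0.2044, 0.0596]
tool_rot: [[0.142, 0.99, -0.002], [0.99, -0.142, -0.001], [-0.002, -0.002, -1.0]]
ft_force: [3.9, -0.4, -10.6]
grip_width: 0.026
```

Call:
arm_command(
  rows="0.8 0 0 -3 0 0 0; 0.8 0 0 -3 0 0 0; 0.8 0 0 -4 0 0 0; 0.8 0 0 -5 0 0 0; 0.8 0 0 -6 0 0 0",
)

```text
time_s: 11.75
position: [0.4459, 0.2049, 0.0819]
tool_rot: [[0.142, 0.99, -0.001], [0.99, -0.142, 0.0], [-0.0, -0.001, -1.0]]
ft_force: [0.3, 0.4, -1.3]
grip_width: 0.0262
```

Call:
arm_command(
  rows="0.8 0 0 -10 0 0 0; 0.8 0 0 -14 0 0 0; 0.8 0 0 -10 0 0 0; 0.8 0 0 -6 0 0 0; 0.8 0 0 0 0 0 0",
)

```text
time_s: 12.17
position: [0.4467, 0.2051, 0.1227]
tool_rot: [[0.142, 0.99, 0.002], [0.99, -0.142, 0.001], [0.001, 0.002, -1.0]]
ft_force: [0.0, -0.6, -1.0]
grip_width: 0.0265
```

```bash
python3 - <<'E'
from h import *
a=eyes.get_image("top");b=eyes.get_image("scene")
cv2.imwrite("pics/t3.png",a[:,:,::-1]);cv2.imwrite("pics/s3.png",b[:,:,::-1])
W=np.hstack([cv2.resize(a[190:290,130:260],(400,308),interpolation=2),cv2.resize(b[130:260,360:500],(332,308),interpolation=2)])
cv2.imwrite("pics/clip4.png",W[:,:,::-1]);s=readout.observe();print(s["position"],s["tool_rot"],s["grip_width"],s["ft_force"])
E
```

```text
[0.44612506 0.20487996 0.12127087] [[ 1.41852034e-01  9.89887833e-01 -2.80867426e-04]
 [ 9.89887872e-01 -1.41852041e-01 -4.43205154e-06]
 [-4.42288514e-05 -2.77398563e-04 -9.99999961e-01]] 0.026242743004276578 [ 0.00583489 -0.4609604  -1.40488321]
```

View pics/clip4.png

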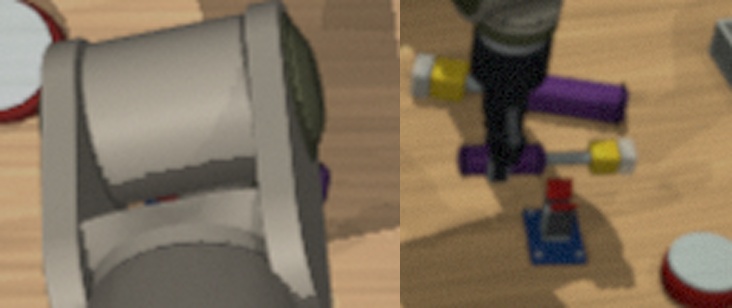

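It came free at about 10.6 N and looks level. I'll turn it to face the rack and move in front of the left compartment.

Call:
arm_command(
  rows="0.8 0 0 0 0 0 3; 0.8 0 0 0 0 0 6.5; 0.8 0 0 0 0 0 6.5; 0.8 0 0 0 0 0 6.5; 0.8 0 0 0 0 0 6.5",
)

```text
time_s: 12.68
position: [0.446, 0.2048, 0.1206]
tool_rot: [[0.609, 0.794, -0.002], [0.794, -0.609, -0.0], [-0.001, -0.001, -1.0]]
ft_force: [1.1, -0.3, -0.0]
grip_width: 0.0264
```

Call:
arm_command(
  rows="0.8 0 0 0 0 0 6.5; 0.8 0 0 0 0 0 6.5; 0.8 0 0 0 0 0 6.5; 0.8 0 0 0 0 0 6.5; 0.8 0 0 0 0 0 6.5",
)

```text
time_s: 13.1
position: [0.446, 0.2048, 0.1206]
tool_rot: [[0.94, 0.342, -0.002], [0.342, -0.94, -0.0], [-0.002, -0.0, -1.0]]
ft_force: [0.7, -0.1, -0.7]
grip_width: 0.026
```

Call:
arm_command(
  rows="0.8 0 0 0 0 0 6.5; 0.8 0 0 0 0 0 6.5; 0.8 0 0 0 0 0 6.5; 0.8 0 0 0 0 0 2; 0.8 0 12 0 0 0 0",
)

```text
time_s: 13.52
position: [0.4458, 0.1936, 0.1206]
tool_rot: [[1.0, -0.02, -0.001], [-0.02, -1.0, 0.0], [-0.001, -0.0, -1.0]]
ft_force: [0.6, -0.5, -0.6]
grip_width: 0.0262
```

Call:
arm_command(
  rows="0.8 0 24 0 0 0 0; 0.8 1 30 0 0 0 0; 0.8 1 30 0 0 0 0; 0.8 1 24 0 0 0 0; 0.8 1 14 0 0 0 0",
)

```text
time_s: 13.93
position: [0.4472, 0.0682, 0.1209]
tool_rot: [[1.0, -0.02, -0.001], [-0.02, -1.0, -0.0], [-0.001, 0.0, -1.0]]
ft_force: [0.8, 0.2, -1.3]
grip_width: 0.0261
```

Call:
arm_command(
  rows="0.8 0 5 0 0 0 0; 0.8 0 0 0 0 0 0; 0.8 0 0 0 0 0 0",
)

```text
time_s: 14.18
position: [0.4473, 0.066, 0.1211]
tool_rot: [[1.0, -0.02, -0.001], [-0.02, -1.0, 0.0], [-0.001, -0.0, -1.0]]
ft_force: [-0.3, -1.1, -0.8]
grip_width: 0.0265
```

```bash
python3 - <<'E'
from h import *
a=eyes.get_image("top");b=eyes.get_image("scene")
cv2.imwrite("pics/t4.png",a[:,:,::-1]);cv2.imwrite("pics/s4.png",b[:,:,::-1])
W=np.hstack([cv2.resize(a[100:280,230:400],None,fx=2.3,fy=2.3,interpolation=2),cv2.resize(b[140:320,250:410],None,fx=2.3,fy=2.3,interpolation=2)])
print(W.shape);cv2.imwrite("pics/pre.png",W[:,:,::-1]);s=readout.observe();print(s["position"],s["tool_rot"],s["grip_width"],s["ft_force"])
print(blobs(a,(22,120,90),(35,255,255),(270,150,310,240)),blobs(b,(22,120,90),(35,255,255),(310,200,410,285)),blobs(b,(125,60,25),(160,255,255),(310,150,410,260)))
E
```

```text
(414, 759, 3)
[0.44741087 0.06655144 0.1212159 ] [[ 9.99820088e-01 -1.89655409e-02 -3.15416134e-04]
 [-1.89654843e-02 -9.99820123e-01  1.81622858e-04]
 [-3.18803974e-04 -1.75608162e-04 -9.99999934e-01]] 0.02615446208413346 [-0.36234855 -0.40931683 -1.11046295]
[(289.0, 191.5, (13.0, 14.0), 90.0, 282, 185, (15, 14))] [(351.62940979003906, 235.0823516845703, (9.544940948486328, 13.558155059814453), 77.47119140625, 345, 231, (15, 11))] [(345.1499938964844, 206.54999923706055, (28.284271240234375, 11.17228889465332), 81.8698959350586, 339, 193, (14, 29))]
```

View pics/pre.png

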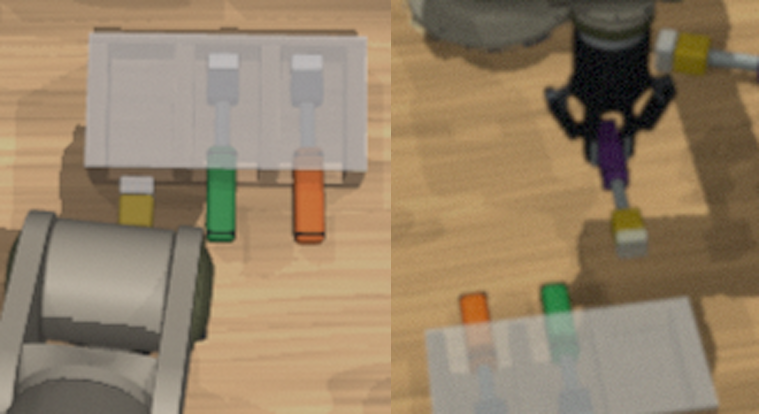

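```bash
python3 - <<'E'
from h import *
def tri(u1,u2):
    c1,d1=ray("top",u1);c2,d2=ray("scene",u2)
    s=np.linalg.lstsq(np.c_[d1,-d2],c2-c1,rcond=None)[0];return np.round(1e3*(c1+d1*s[0]),1),np.round(1e3*(c2+d2*s[1]),1)
print("yellow top face",tri((289.2,191.8),(351.5,235)))
# head far top edge centre: top crop (137,177)/2.3 ; scene crop (632-391,229)/2.3 top/back edge of clear? handle front edge
print("white-yellow edge", tri((230+137/2.3,100+193/2.3),(250+(630-391)/2.3,140+229/2.3)))
f=lambda u,v:(230+u/2.3,100+v/2.3)
for n,p in(("L inner",(108,120)),("R inner",(182,120)),("Lout",(86,150)),("Rout",(367,150)),("green",(221,210))):print(n,np.round(1e3*plane("top",f(*p),.068 if 'n' in n and n!="green" or 'out' in n else .046),1))
E
```

```text
yellow top face (array([555.1,  61.5, 127.7]), array([554.9,  60.1, 127.6]))
white-yellow edge (array([570.8,  60.7, 129.3]), array([571. ,  62.1, 129.4]))
L inner [655.8  90.8  68. ]
R inner [655.1  22.8  68. ]
Lout [627.5 110.8  68. ]
Rout [ 624.9 -146.    68. ]
green [575.3 -12.3  46. ]
```

The head hangs about 3 mm low and is yawed about 1.5° to the right, so I'll correct both, lower to insertion height and advance.

Call:
arm_command(
  rows="0.8 0 0 12 0 0 0; 0.8 0 0 20 0 1.5 0; 0.8 0 0 22 0 0 -1.5; 0.8 0 0 16 0 0 0; 0.8 0 0 9 0 0 0",
)

```text
time_s: 14.7
position: [0.4481, 0.0668, 0.0407]
tool_rot: [[1.0, 0.008, 0.024], [0.008, -1.0, -0.0], [0.024, 0.0, -1.0]]
ft_force: [0.3, 0.1, -0.7]
grip_width: 0.026
```

Call:
arm_command(
  rows="0.8 0 0 0 0 0 0; 0.8 0 0 0 0 0 0",
)

```text
time_s: 14.87
position: [0.4487, 0.0664, 0.0423]
tool_rot: [[1.0, 0.007, 0.025], [0.007, -1.0, -0.0], [0.025, 0.001, -1.0]]
ft_force: [0.3, 0.3, -1.1]
grip_width: 0.0262
```

```bash
python3 - <<'E'
from h import *
a=eyes.get_image("top");b=eyes.get_image("scene")
W=np.hstack([cv2.resize(a[100:240,230:400],None,fx=2.3,fy=2.3,interpolation=2),cv2.resize(b[180:320,250:410],None,fx=2.3,fy=2.3,interpolation=2)])
cv2.imwrite("pics/pre2.png",W[:,:,::-1]);s=readout.observe();print(s["position"],s["tool_rot"],s["grip_width"],s["ft_force"])
t=blobs(a,(22,120,90),(35,255,255),(270,150,310,240));q=blobs(b,(22,120,90),(35,255,255),(310,200,410,285));print(t,q)
c1,d1=ray("top",t[0][:2]);c2,d2=ray("scene",q[0][:2]);k=np.linalg.lstsq(np.c_[d1,-d2],c2-c1,rcond=None)[0];print(c1+d1*k[0],c2+d2*k[1])
E
```

```text
[0.44917854 0.06617919 0.04296999] [[ 9.99602849e-01  6.72313684e-03  2.73668279e-02]
 [ 6.74250142e-03 -9.99977080e-01 -6.15376029e-04]
 [ 2.73620634e-02  7.99652508e-04 -9.99625269e-01]] 0.026185880635492452 [-0.10445631  0.4293088  -1.02592126]
[(289.0, 199.5, (13.0, 14.0), 90.0, 282, 193, (15, 14))] [(351.9411811828613, 257.26470947265625, (9.216353416442871, 13.339459419250488), 75.96376037597656, 346, 252, (14, 12))]
[0.55679674 0.06613294 0.0519609 ] [0.55637085 0.06320219 0.05169885]
```

Call:
arm_command(
  rows="0.8 6 0.2 0.2 0 0 0; 0.8 12 0.3 0.3 0 0 0; 0.8 16 0.4 0.4 0 0 0; 0.8 16 0.4 0.4 0 0 0; 0.8 16 0.4 0.4 0 0 0",
)

```text
time_s: 15.38
position: [0.5163, 0.0645, 0.0432]
tool_rot: [[1.0, 0.006, 0.028], [0.006, -1.0, -0.001], [0.028, 0.001, -1.0]]
ft_force: [-0.8, -0.0, -0.5]
grip_width: 0.0263
```

Call:
arm_command(
  rows="0.8 16 0.4 0.4 0 0 0; 0.8 16 0.4 0.4 0 0 0; 0.8 12 0.3 0.3 0 0 0; 0.8 6 0.2 0.2 0 0 0; 0.8 0 0 0 0 0 0",
)

```text
time_s: 15.8
position: [0.5661, 0.0634, 0.0428]
tool_rot: [[1.0, 0.006, 0.028], [0.006, -1.0, -0.001], [0.028, 0.001, -1.0]]
ft_force: [-0.9, 0.8, -1.4]
grip_width: 0.0265
```

Call:
arm_command(
  rows="0.8 0 0 2.5 0 0 0; 0.8 0 0 2.5 0 0 0; 0.8 4 0.1 0.5 0 0 0; 0.8 5 0.1 0.1 0 0 0; 0.8 5 0.1 0.1 0 0 0",
)

```text
time_s: 16.22
position: [0.5794, 0.0633, 0.0371]
tool_rot: [[1.0, 0.006, 0.026], [0.006, -1.0, -0.001], [0.026, 0.001, -1.0]]
ft_force: [0.2, -0.5, -1.4]
grip_width: 0.0262
```

Call:
arm_command(
  rows="0.8 4 0.1 0.1 0 0 0; 0.8 2 0 0 0 0 0; 0.8 2 0 0 0 0 0; 0.8 0 0 0 0 0 0",
)

```text
time_s: 16.55
position: [0.5874, 0.0632, 0.0371]
tool_rot: [[1.0, 0.006, 0.026], [0.006, -1.0, -0.001], [0.026, 0.001, -1.0]]
ft_force: [-0.1, 0.1, -1.0]
grip_width: 0.0264
```

Call:
arm_command(
  rows="0.8 1 0 0 0 0 0; 0.8 1 0 0 0 0 0; 0.8 1 0 0 0 0 0; 0.8 0 0 0 0 0 0",
)

```text
time_s: 16.88
position: [0.5902, 0.0632, 0.0373]
tool_rot: [[1.0, 0.006, 0.026], [0.006, -1.0, -0.001], [0.026, 0.001, -1.0]]
ft_force: [-0.6, -0.1, -1.2]
grip_width: 0.0264
```

Call:
arm_command(
  rows="0.8 1 0 0 0 0 0; 0.8 1 0 0 0 0 0; 0.8 0 0 0 0 0 0",
)

```text
time_s: 17.13
position: [0.5919, 0.0633, 0.0372]
tool_rot: [[1.0, 0.006, 0.025], [0.006, -1.0, -0.001], [0.025, 0.001, -1.0]]
ft_force: [-0.6, -0.5, -0.6]
grip_width: 0.0257
```

Call:
arm_command(
  rows="0.8 1 0 0 0 0 0; 0.8 1 0 0 0 0 0; 0.8 0 0 0 0 0 0",
)

```text
time_s: 17.38
position: [0.592, 0.0635, 0.0369]
tool_rot: [[1.0, 0.006, 0.021], [0.006, -1.0, -0.0], [0.021, 0.0, -1.0]]
ft_force: [-9.8, 0.2, 3.4]
grip_width: 0.0263
```

Call:
arm_command(
  rows="0.8 1 0 0 0 0 0; 0.8 1 0 0 0 0 0; 0.8 0 0 0 0 0 0",
)

```text
time_s: 17.63
position: [0.5921, 0.0636, 0.0365]
tool_rot: [[1.0, 0.006, 0.016], [0.006, -1.0, -0.0], [0.016, 0.0, -1.0]]
ft_force: [-18.7, -0.6, 6.1]
grip_width: 0.0265
```

Wall contact is at x=592, as predicted. I'll ease off the push, lower onto the floor and let go.

Call:
arm_command(
  rows="0.8 -1.5 0 0 0 0 0; 0.8 -1 0 0.7 0 0 0; 0.8 0 0 0.7 0 0 0; 0.8 0 0 0.6 0 0 0; 0.8 0 0 0 0 0 0",
)

```text
time_s: 18.05
position: [0.592, 0.0635, 0.0353]
tool_rot: [[1.0, 0.006, 0.022], [0.006, -1.0, -0.0], [0.022, 0.0, -1.0]]
ft_force: [-9.6, -0.3, 3.6]
grip_width: 0.0263
```

Call:
arm_command(
  rows="0.8 0 0 0.7 0 0 0; 0.8 0 0 0 0 0 0; 0.5 0 0 0 0 0 0; 0.35 0 0 0 0 0 0; 0.35 0 0 0 0 0 0",
)

```text
time_s: 18.47
position: [0.594, 0.0632, 0.0348]
tool_rot: [[1.0, 0.006, 0.027], [0.006, -1.0, -0.001], [0.027, 0.001, -1.0]]
ft_force: [0.1, 0.1, 0.9]
grip_width: 0.0555
```

Call:
arm_command(
  rows="0.35 0 0 0 0 0 0; 0.35 0 0 -8 0 0 0; 0.35 0 0 -14 0 0 0; 0.35 0 0 -20 0 0 0; 0.35 0 0 -24 0 0 0",
)

```text
time_s: 18.88
position: [0.5915, 0.0633, 0.101]
tool_rot: [[1.0, 0.006, 0.024], [0.006, -1.0, -0.0], [0.024, 0.0, -1.0]]
ft_force: [0.9, 0.0, 0.0]
grip_width: 0.0555
```

Call:
arm_command(
  rows="0.35 0 0 -30 0 0 0; 0.35 0 0 -30 0 0 0; 0.35 -30 0 -20 0 0 0; 0.35 -40 0 0 0 0 0; 0.35 -40 0 0 0 0 0",
)

```text
time_s: 19.3
position: [0.479, 0.0626, 0.1791]
tool_rot: [[1.0, 0.006, 0.03], [0.006, -1.0, -0.001], [0.03, 0.001, -1.0]]
ft_force: [0.5, 0.7, 0.2]
grip_width: 0.0557
```

Call:
arm_command(
  rows="0.35 -40 0 0 0 0 0; 0.35 -40 0 0 0 0 0; 0.35 -20 0 0 0 0 0; 0.35 0 0 0 0 0 0",
)

```text
time_s: 19.63
position: [0.3759, 0.0626, 0.1755]
tool_rot: [[1.0, 0.006, 0.025], [0.006, -1.0, -0.0], [0.025, 0.001, -1.0]]
ft_force: [0.5, -0.1, 0.2]
grip_width: 0.0556
```

```bash
python3 - <<'E'
from h import *
a=eyes.get_image("top");b=eyes.get_image("scene")
cv2.imwrite("pics/t5.png",a[:,:,::-1])
W=np.hstack([cv2.resize(a[100:260,230:400],None,fx=2.3,fy=2.3,interpolation=2),cv2.resize(b[180:340,250:410],None,fx=2.3,fy=2.3,interpolation=2)])
cv2.imwrite("pics/post.png",W[:,:,::-1]);s=readout.observe();print(s["time_s"],s["position"])
for n,lo,hi,r in(("purple",(120,50,25),(165,255,255),(270,165,310,215)),("green",(45,120,40),(85,255,255),(310,165,345,215)),("orange",(3,150,90),(15,255,255),(350,165,385,215))):print(n,blobs(a,lo,hi,r))
E
```

```text
19.7333 [0.38004836 0.06202513 0.17593119]
purple [(290.0, 188.0, (30.0, 12.0), 90.0, 284, 173, (13, 31))]
green [(325.5, 189.0, (30.0, 11.0), 90.0, 320, 174, (12, 31))]
orange [(364.0, 189.5, (31.0, 12.0), 90.0, 358, 174, (13, 32))]
```

View pics/post.png

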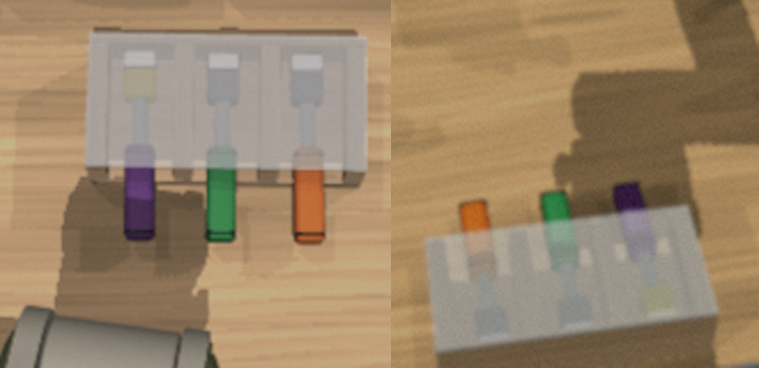

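The punch lies head first at the back wall. Its handle end is at row 204, against 205 for green and 206 for orange, which fits the rack's 1° yaw. I'll hand the job in.

```bash
python3 -c "
from rig import env
print(env.close_job())"
```

```text
the job is handed in; nothing more can be done
None
```

The small purple punch is now in its own left-hand compartment, head first and against the back wall. I handed the job in at about 20 s of robot time.

- **Clip:** I pulled the punch out by its head and pressed the shank into the clip. It reached the bottom at the 52 mm seat, where the force rose to about 13 N with no more travel, and the clip held it level once I let go. I then took it again by the handle, and it came free at roughly 10 N.
- **Insertion:** The head hung about 3 mm low and turned about 1.5° in the grip, so I corrected both before sliding it in. It met the back wall at the predicted depth, where the push force reached about 19 N and it stopped moving. I eased off, set it on the floor and let go.
- **Last picture:** The purple handle sticks out in line with the green and orange ones, which had not moved visibly, and the arm was well clear. I did not measure the tin, the spools or the tape case again after the moves.

No check failed or disagreed with the others.

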